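# Change over the bakery thermometer under check

### The job

The red probe has finished its check: take it out of the well of the check unit and park it in the empty middle slot of the wooden rack. Then stand the blue probe fully home in the well, lowering each probe down its hole rather than dropping it, and once it stands there by itself press the green button to start the next check. Leave the yellow probe and the other things on the bench alone.

Things in the scene. Friction and masses are not known exactly. Their poses are not given: they have to be found in the camera images.
- probe_red: Loose thermometer probe, 0.08-0.17 kg, with a red handle. Along its own z (up): steel shaft 8 mm in diameter from z = -80 mm to 0 (its last 6 mm tapers to 3 mm), steel collar 28 mm in diameter from z = 0 to 8 mm, round plastic handle 26 mm in diameter from z = 8 to 90 mm. Origin on the axis at the underside of the collar, which rests on the rim of the hole when the probe is fully home. It stands upright in the well of the check unit at the start.
- probe_blue: The same probe with a blue handle; it starts upright in one of the two end slots of the rack.
- probe_yellow: The same probe with a yellow handle; it starts upright in the other end slot and is to stay there.
- unit: Fixed check unit: dark grey box 140 mm (its x) by 240 mm (its y), 100 mm high, with a square bright aluminium block 70 mm wide flush in its top that holds the well, and a green start button on top. Origin at the centre of its underside, z up; its place on the bench varies, left or right, and it is turned a little.
- well (a point): Centre of the mouth of the well, in the top face of the check unit (100 mm above the bench): upright round hole 10.4 mm in diameter, 86 mm deep, with a 3 mm chamfer. It lies at y = +62 mm of the unit; axes as the unit's.
- rack: Fixed wooden probe rack, 235 mm (its x) by 70 mm (its y), 90 mm high, with three upright slots in its top in a row along its x, at x = -80, 0 and +80 mm. Origin at the centre of its underside, z up.
- slot (a point): Centre of the mouth of the rack's middle slot, empty at the start, 90 mm above the bench: round hole 13 mm in diameter, 84 mm deep, with a 3 mm chamfer; the end slots are alike. Axes as the rack's.
- start_top (a point): Middle of the top of the green round push button, 32 mm in diameter, in a black round housing 48 mm in diameter, on top of the check unit at its y = -75 mm; this point stands 22 mm above the unit's top face, 122 mm above the bench, so a probe carried across must clear it. It is pressed straight down.
- start (a joint): How far the button is pressed: 0 up, 0.006 m fully down. It is sprung: fully down takes about 4 N and it comes up again when let go.
- loaf_tin: Empty loaf tin, 110 by 200 mm, 100 mm high, 0.7 kg, loose bystander. Origin at the centre of its underside.
- scraper: Bench scraper lying flat, steel blade with a dark wooden grip, 88 by 130 mm, 20 mm high, loose bystander. Origin about its middle, on the bench.
- rolling_pin: Rolling pin lying across, 310 mm long (its y), 56 mm in diameter, loose bystander. Origin on the bench under its middle.

How it is judged:
By the outcome, as a careful person would: the job done as asked, in the order asked, and still so for the second after the job is handed in, with the robot touching nothing.
It also fails if it takes over 72 s, if anything falls off the work surface, if the arm or the gripper's body presses on something with over 40 N, if the wrist force passes 120 N, or if a joint passes its speed limit or range.

### The arm

A 6-joint arm with a two-finger parallel gripper is mounted at the origin on the work surface. World frame = base frame: x ahead of the robot, y to its left, z up, the work surface at z = 0. Lengths are in mm, angles in rad, forces in N, time in s.
With the tool pointing down it reaches from about 350 to 875 mm from the base axis. Payload 4.2 kg.
Tool frame: the origin (TCP) lies midway between the tips of the shut fingers; the grasp point (between the pads) lies 19 mm behind it (arm.tcp_to_grasp is the distance from the TCP to the grasp point, in mm); z points along the fingers, y is the line along which they close (so a half turn about z gives the same grasp; the last joint's range is limited). The gripper opens to 85 mm and grips with 20 to 120 N. Pads are 22 mm wide; open, the fingers measure 114 mm over their backs; the gripper's body (76 mm by 85 mm) begins 54 mm behind the grasp point. The pads swing forward as they close: fully open they stand 13 mm farther back than shut.
Start: joints at [1.466, 0.385, 0.008, 0, -1.194, -0.259], TCP at [222.36, 584.085, 231.312] pointing down, gripper open.
Joint ranges: [-3.14, 3.14], [-1.21, 2.06], [-1.07, 1.41], [-3.16, 2.05], [-2.99, -0.16], [-3.1, 3.1]. Speed limits (rad/s): [2.79, 2.79, 3.14, 3.14, 3.14, 3.14].

### API

Orientations are given as a unit quaternion [x, y, z, w].
In Python, from bench import arm gives the robot as it stands.
- The arm moves only by the tool arm_command, never from a script. Its argument "rows" is a list of rows, each a list of 2 entries, a list of its own where there are three numbers: the shift along the tool's x, y, z as a fraction of full scale, then the turn, a rotation vector about the tool's x, y, z as a fraction of full scale. In form: [[[x, y, z], [wx, wy, wz]], ...]. A call has 1 to 5 rows; each row is the pose to reach, as a shift and turn from the pose commanded when the call began, along the tool's axes at that moment, turning the shorter way round; what a row does not reach only later rows make up. Full scale, the value 1, is 0.25 m for a shift and 180 degrees for a turn. A row lasts 1/10 s, in which the tool goes at most 50 mm and 8.59 degrees, less where a joint would pass 70% of its speed; a pose out of reach is approached as far as the arm can. A call with a number of a shift or a turn outside -1 to 1 is refused whole. A call with a gripper value outside its range is refused whole. "grip" is the opening, from 0 (shut) to 1 (fully open), set as the call begins (left out, the last holds). The fingers move at their own pace and stop on an object; the grip force is fixed at half the most. Time passes only in rows, so rows that repeat a pose let the fingers close. It gives the time, the measured TCP pose, the force, the opening and the grip force at its end, in the units of the state.
- arm.read_state(): the state, without advancing time (a new reading comes with each control period).
- arm.get_image(name): name is "scene" or "top"; returns (picture, depth): 400x640x3 uint8, blue, green, red; 400x640 float32, mm along the optical axis (not along the pixel's ray), 0 where there is no reading.
- arm.camera_info(name): a dict with "fx", "fy", "cx", "cy" (pixels), "k1" (the pictures are not rectified: a ray, as slopes to the right and down, at radius r is drawn at 1 + k1 r^2 times it, then the intrinsics apply), "extrinsics" (4x4, takes a point from camera to world coordinates). Camera axes: x right, y down, z forward; pixel columns grow to the right and rows downward; lengths in mm; the calibration is good to about 2 mm. A picture is of the moment at which its call begins. camera_info takes no time and is no camera call.
- arm.job_done(): hands the job in; it is judged then, once.
Trained networks look in the newest picture that a camera, given by its name, has taken for a name from the list of things; names that differ only in an ending like _2 or _b are one class to them, and where a whole thing is asked for, a point or a joint stands for the part that bears it (a point fixed in the world has none). Each returns a list of dicts, best first, with "score" (0 to 1); they miss things now and then, are a little off and sometimes report something else, mostly with a low value. They report only what shows in the picture. A call takes as long as a camera call.
- arm.spot_in(camera, query): "position" ([column, row] in pixels, amid what is visible of it).
The state is a dict: "clock": time; "joints": joint angles; "joint_vel": joint speeds; "joint_efforts": joint torques, N m; "position": TCP position; "ee_rot": TCP orientation; "contact_force": force on the tool from outside, world axes, zero at the start; "wrist_torque": the same for the moment, N m; "gripper_width": finger opening in mm; "grasp_force": force on a finger pad.
Only numpy, scipy, OpenCV 4.12 (cv2) and the standard library are available. Lean on these libraries where they do the work, as an engineer would, in place of code of your own. Each camera call takes 0.05 s, during which the arm holds its last target. There are 200 camera calls.

## Working session

There is one attempt and no reset: what is moved stays moved. The work goes in short steps, Python scripts to look and compute and a tool call to move; the robot and the scene stay as the last step left them, time stands still between calls to the robot, and variables do not carry over. Pictures are saved under pics/ and viewed, at most 10 in all, crops included, and the job is handed in when it is done.

Besides the shell and the picture viewer there is one more tool, called after "Call:" as name(argument=value, ...) on one line, values as JSON. arm_command: Moves the arm, as the interface text tells. Shift numbers are shares of 0.25 m and turn numbers shares of 180 degrees, none past 1 either way. Its arguments: {"type":"object","properties":{"rows":{"type":"array","items":{"type":"array"}},"grip":{"type":"number"}},"required":["rows"]}

```bash
ls; mkdir -p pics; cat > h.py <<'E'
import numpy as np, cv2
from bench import arm
def ray(cam,u,v):
    c=arm.camera_info(cam); x=(u-c['cx'])/c['fx']; y=(v-c['cy'])/c['fy']
    k=c['k1']; a,b=x,y
    for _ in range(20):
        r=a*a+b*b; a,b=x/(1+k*r),y/(1+k*r)
    return np.array([a,b,1.]),np.array(c['extrinsics'])
def at_depth(cam,u,v,d):
    r,E=ray(cam,u,v); return (E@np.append(r*d,1))[:3]
def at_z(cam,u,v,z):
    r,E=ray(cam,u,v); d=E[:3,:3]@r; o=E[:3,3]; return o+d*(z-o[2])/d[2]
E
python3 - <<'E'
from h import *
for c in ('scene','top'):
    im,d=arm.get_image(c); cv2.imwrite(f'pics/{c}0.png',im); np.save(f'{c}0.npy',d)
    ci=arm.camera_info(c); print(c,ci)
    for q in ('probe_red','probe_blue','probe_yellow','well','slot','start_top','rack','unit'):
        for r in arm.spot_in(c,q)[:2]:
            u,v=r['position']; dd=d[int(v),int(u)]
            print(q,round(r['score'],2),np.round([u,v,dd]),np.round(at_depth(c,u,v,dd)))
print(arm.read_state())
E
```

```text
pics
scene {'fx': 491.57505961664987, 'fy': 491.57505961664987, 'cx': 326.09864983327356, 'cy': 198.9691201253763, 'k1': -0.09831917618052807, 'extrinsics': array([[ 3.68314675e-01,  8.00831992e-01, -4.72241908e-01,
         1.30557814e+03],
       [ 9.29643813e-01, -3.11598525e-01,  1.96643689e-01,
        -2.99634532e+02],
       [ 1.03286750e-02, -5.11443525e-01, -8.59254816e-01,
         1.34105537e+03],
       [ 0.00000000e+00,  0.00000000e+00,  0.00000000e+00,
         1.00000000e+00]])}
probe_red 0.77 [ 288.  179. 1395.] [ 560. -109.  170.]
probe_blue 0.51 [ 354.  137. 1512.] [472. 138. 140.]
probe_yellow 0.65 [ 384.  173. 1405.] [644. 154. 174.]
well 0.94 [ 268.  204. 1439.] [ 575. -178.   95.]
slot 0.91 [ 367.  173. 1500.] [579. 136.  94.]
start_top 0.45 [ 244.  205. 1412.] [ 565. -247.  116.]
unit 0.74 [ 273.  205. 1442.] [ 580. -167.   92.]
top {'fx': 489.93901551300166, 'fy': 489.93901551300166, 'cx': 316.3210963567727, 'cy': 203.47594897122428, 'k1': 0.006165173080883182, 'extrinsics': array([[-4.18693651e-03, -9.86939768e-01,  1.61035289e-01,
         3.33177281e+02],
 
[... 618 characters left out ...]
0.9, 'joints': array([ 1.46562247e+00,  3.84667279e-01,  7.92084203e-03, -2.32722859e-05,
       -1.19404523e+00, -2.58609447e-01]), 'joint_vel': array([0.00077141, 0.00031411, 0.00066261, 0.00167623, 0.0005061 ,
       0.00034309]), 'joint_efforts': array([-1.08357697e-03, -3.92075300e+01,  1.88619411e+01,  4.19053271e+00,
       -2.99962994e-04, -1.83744177e-06]), 'position': array([222.33921752, 584.08313797, 231.33656269]), 'ee_rot': array([ 9.83502497e-01, -1.80894552e-01, -1.09667384e-05, -1.49305189e-06]), 'contact_force': array([-0.05152002, -0.0211432 , -0.92234356]), 'wrist_torque': array([0.01148128, 0.02186509, 0.03001963]), 'grasp_force': 0.0, 'gripper_width': 85.31366916074407}
```

```bash
python3 - <<'E'
import cv2
a=cv2.imread('pics/top0.png')[130:290,220:440]; cv2.imwrite('pics/tc.png',cv2.resize(a,None,fx=3.6,fy=3.6,interpolation=2))
a=cv2.imread('pics/scene0.png')[90:270,180:430]; cv2.imwrite('pics/sc.png',cv2.resize(a,None,fx=3.2,fy=3.2,interpolation=2))
E
```

```text
(no output)
```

View pics/tc.png

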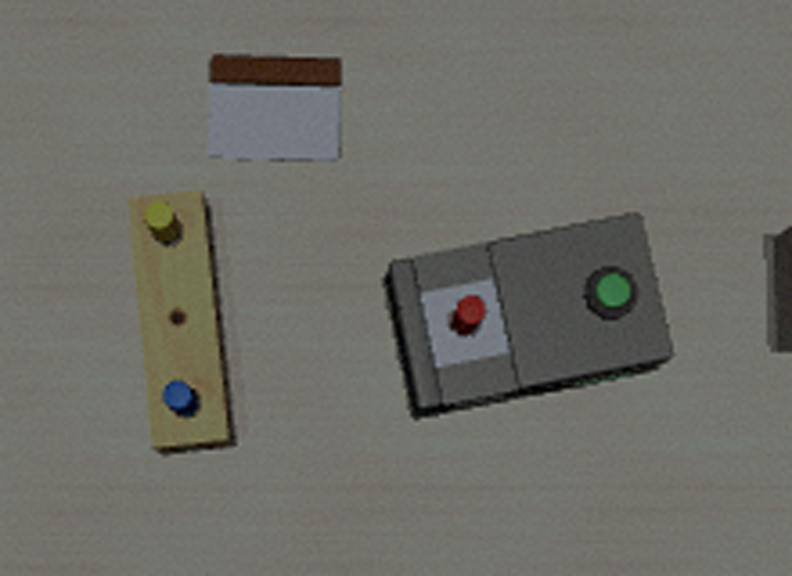

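View pics/sc.png

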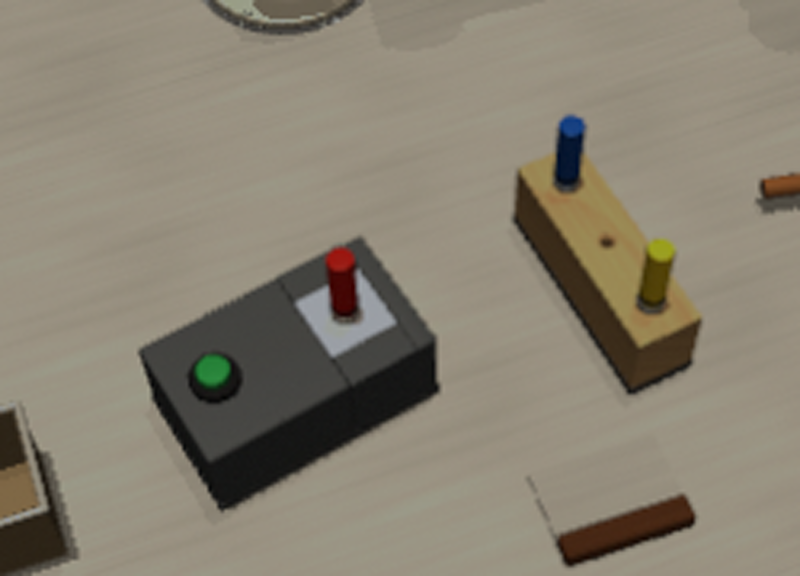

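View pics/top0.png

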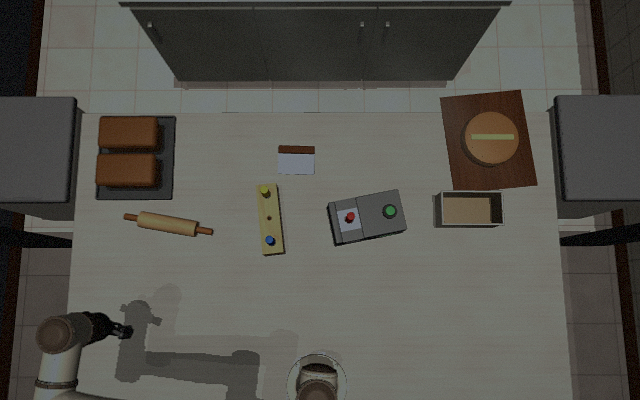

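The top view shows the red probe in the unit at about (350,217) and the green button at (390,211). In the rack, blue is at (270,240), yellow at (264,190), and the empty slot at (269,218). Next I fit probe silhouettes in both views.

```bash
cat >> h.py <<'E'
from scipy.optimize import minimize
def proj(cam,P):
    c=arm.camera_info(cam); E=np.array(c['extrinsics']); p=(np.asarray(P)-E[:3,3])@E[:3,:3]
    s=p[:,:2]/p[:,2:]; s=s*(1+c['k1']*(s**2).sum(1,keepdims=True))
    return s*[c['fx'],c['fy']]+[c['cx'],c['cy']]
T=np.linspace(0,2*np.pi,40)
def sil(cam,x,y,z0,z1,r,shape):
    P=np.array([[x+r*np.cos(t),y+r*np.sin(t),z] for z in (z0,z1) for t in T])
    h=cv2.convexHull(proj(cam,P).astype(np.float32)); m=np.zeros(shape,np.uint8)
    cv2.fillPoly(m,[np.round(h*256).astype(np.int32)],255,cv2.LINE_AA,8); return m/255.
def mask(im,col):
    h=cv2.cvtColor(im,cv2.COLOR_BGR2HSV); H,S,V=[h[...,i].astype(int) for i in range(3)]
    k={'red':((H<8)|(H>172))&(S>140),'blue':(abs(H-110)<14)&(S>120),'yellow':(abs(H-29)<5)&(S>140),'green':(abs(H-65)<18)&(S>100)}[col]
    return k&(V>25)
def fit(cam,im,col,z0,z1,r,xy):
    u,v=proj(cam,[[*xy,(z0+z1)/2]])[0]; w=np.zeros(im.shape[:2],bool); w[int(v)-25:int(v)+25,int(u)-25:int(u)+25]=1
    m=(mask(im,col)&w).astype(float)
    f=lambda p:np.abs(sil(cam,p[0],p[1],z0,z1,r,m.shape)-m).sum()
    s=minimize(f,xy,method='Nelder-Mead',options=dict(initial_simplex=[xy,np.add(xy,[12,0]),np.add(xy,[0,12])]))
    return s.x,s.fun/m.sum(),m.sum()
E
python3 - <<'E'
from h import *
for n in ('top','scene'):
    im=cv2.imread(f'pics/{n}0.png')
    for col,z0,z1,r,xy in (('red',108,190,13,(550,-110)),('blue',98,180,13,(465,145)),('yellow',98,180,13,(625,160)),('green',116,122,16,(568,-240))):
        x,e,c=fit(n,im,col,z0,z1,r,xy); print(n,col,x.round(1),round(e,2),c)
im=cv2.imread('pics/top0.png')
g=cv2.cvtColor(im,cv2.COLOR_BGR2GRAY)[214:222,264:274]; w=np.clip(np.median(g)-10.-g,0,None); v,u=np.mgrid[214:222,264:274]
print('slot',at_z('top',(u*w).sum()/w.sum(),(v*w).sum()/w.sum(),88))
E
```

```text
top red [ 540.5 -104.5] 0.61 64.0
top blue [469.7 150. ] 0.8 54.0
top yellow [631.1 168.5] 1.78 42.0
top green [ 567.9 -238.9] 0.3 75.0
scene red [ 543.9 -107.7] 0.44 160.0
scene blue [474.6 149.9] 0.62 136.0
scene yellow [616.5 175.6] 3.36 52.0
scene green [ 572.  -243.1] 0.14 106.0
slot [549.77756693 159.01523612  88.        ]
```

Call:
arm_command(rows=[[[0.7,0.68,0],[0,0,-0.152]],[[0.7,0.68,0],[0,0,-0.152]],[[0.7,0.68,0],[0,0,-0.152]],[[0.7,0.68,0],[0,0,-0.152]],[[0.7,0.68,0],[0,0,-0.152]]], grip=1)

```text
clock: 1.4
position: [325.9, 360.7, 231.6]
ee_rot: [0.998, 0.057, 0.0, -0.0]
contact_force: [-0.1, 0.2, 0.3]
gripper_width: 85.5
grasp_force: 0.0
```

```bash
sed -i "s/S>140),'blue'/S>90),'blue'/; s/(abs(H-110)<14)&(S>120)/(abs(H-112)<16)\&(S>80)/; s/&(V>25)/\&(V>12)/" h.py
cat >> h.py <<'E'
from scipy.spatial.transform import Rotation as R
def go(x,y,z):
    s=arm.read_state(); r=R.from_quat(s['ee_rot']); d=r.inv().apply(np.array([x,y,z])-s['position'])
    t=r.as_matrix(); print('pos',s['position'].round(1),'yaw',np.degrees(np.arctan2(t[1,0],t[0,0])).round(2),'tz',t[:,2].round(3),'clk',s['clock'],'F',s['contact_force'].round(1),'w',round(s['gripper_width'],1),'shift',(d/250).round(4))
E
python3 - <<'E'
from h import *
for n in ('top','scene'):
    im=cv2.imread(f'pics/{n}0.png')
    for col,z0,z1,r,xy in (('red',108,190,13,(542,-106)),('blue',98,180,13,(471,150))):
        x,e,c=fit(n,im,col,z0,z1,r,xy); print(n,col,x.round(1),round(e,2),c, sil(n,*x,z0,z1,r,im.shape[:2]).sum())
go(542,-106,231)
E
```

```text
top red [ 540.5 -106.5] 0.39 74.0 102.89411764705882
top blue [469.7 150.1] 0.48 66.0 97.34117647058824
scene red [ 544.  -107.5] 0.32 175.0 230.06274509803924
scene blue [474.2 148.9] 0.5 147.0 220.57647058823528
pos [325.9 360.7 231.6] yaw 6.55 tz [ 0.  0. -1.] clk 1.4 F [-0.1  0.2  0.3] w 85.5 shift [0.6458 1.9533 0.002 ]
```

Call:
arm_command(rows=[[[0.3,0.94,0],[0,0,0]],[[0.3,0.94,0],[0,0,0]],[[0.3,0.94,0],[0,0,0]],[[0.3,0.94,0],[0,0,0]],[[0.3,0.94,0],[0,0,0]]])

```text
clock: 1.9
position: [427.1, 136.0, 231.8]
ee_rot: [0.998, 0.057, 0.001, -0.0]
contact_force: [0.8, 0.9, -0.2]
gripper_width: 85.2
grasp_force: 0.0
```

Call:
arm_command(rows=[[[0.3,0.94,0],[0,0,0]],[[0.3,0.94,0],[0,0,0]],[[0.3,0.94,0],[0,0,0]],[[0.3,0.94,0],[0,0,0]],[[0.3,0.94,0],[0,0,0]]])

```text
clock: 2.4
position: [528.4, -89.3, 231.6]
ee_rot: [0.998, 0.057, 0.0, 0.0]
contact_force: [0.2, 0.6, -0.0]
gripper_width: 85.6
grasp_force: 0.0
```

```bash
python3 -c "
from h import *
go(542,-107,231)"
```

```text
pos [528.4 -89.3 231.6] yaw 6.49 tz [ 0.001 -0.    -1.   ] clk 2.4 F [ 0.2  0.6 -0. ] w 85.6 shift [0.0459 0.0766 0.0025]
```

Call:
arm_command(rows=[[[0.04,0.06,0],[0,0,0]],[[0.04,0.06,0],[0,0,0]],[[0.04,0.06,0],[0,0,0]],[[0.04,0.06,0],[0,0,0]]])

```text
clock: 2.8
position: [538.9, -100.0, 231.4]
ee_rot: [0.998, 0.057, -0.0, -0.0]
contact_force: [0.2, 0.5, -0.0]
gripper_width: 85.6
grasp_force: 0.0
```

```bash
python3 -c "
from h import *
go(542,-107,141)"
```

```text
pos [ 538.9 -100.   231.4] yaw 6.57 tz [-0.  0. -1.] clk 2.8 F [ 0.2  0.5 -0. ] w 85.6 shift [0.009  0.0292 0.3617]
```

Call:
arm_command(rows=[[[0.009,0.029,0.06],[0,0,0]],[[0.009,0.029,0.16],[0,0,0]],[[0.009,0.029,0.26],[0,0,0]],[[0.009,0.029,0.36],[0,0,0]],[[0.009,0.029,0.36],[0,0,0]]])

```text
clock: 3.3
position: [539.7, -106.5, 138.4]
ee_rot: [0.998, 0.057, -0.004, -0.0]
contact_force: [0.3, 0.3, -0.5]
gripper_width: 85.2
grasp_force: 0.0
```

```bash
python3 - <<'E'
from h import *
go(542,-107,141)
for n in ('top','scene'):
    im,d=arm.get_image(n); cv2.imwrite(f'pics/{n}1.png',im)
a=cv2.resize(cv2.imread('pics/top1.png')[170:260,300:420],None,fx=3.3,fy=3.3); b=cv2.resize(cv2.imread('pics/scene1.png')[120:210,230:350],None,fx=3.3,fy=3.3)
cv2.imwrite('pics/p1.png',np.hstack([a,b])*1)
E
```

```text
pos [ 539.7 -106.5  138.4] yaw 6.58 tz [-0.007  0.    -1.   ] clk 3.3 F [ 0.3  0.3 -0.5] w 85.2 shift [ 0.009   0.003  -0.0105]
```

View pics/p1.png

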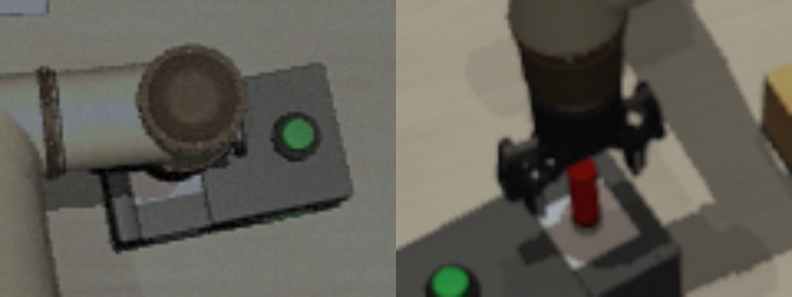

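The scene view shows the red handle midway between the open fingers, so I'm closing the gripper.

Call:
arm_command(rows=[[[0,0,0],[0,0,0]],[[0,0,0],[0,0,0]],[[0,0,0],[0,0,0]],[[0,0,0],[0,0,0]],[[0,0,0],[0,0,0]]], grip=0)

```text
clock: 3.9
position: [542.8, -107.8, 142.0]
ee_rot: [0.998, 0.057, 0.001, 0.0]
contact_force: [-1.2, -0.2, 3.6]
gripper_width: 24.7
grasp_force: 58.5
```

Call:
arm_command(rows=[[[0,0,0],[0,0,0]],[[0,0,0],[0,0,0]],[[0,0,0],[0,0,0]]])

```text
clock: 4.2
position: [542.8, -107.8, 142.0]
ee_rot: [0.998, 0.057, 0.0, 0.0]
contact_force: [-0.6, -0.2, 5.2]
gripper_width: 24.6
grasp_force: 58.6
```

```bash
python3 -c "
from h import *
go(542,-107,141);print(arm.read_state()['wrist_torque'])"
```

```text
pos [ 542.8 -107.8  142. ] yaw 6.53 tz [ 0.001 -0.    -1.   ] clk 4.2 F [-0.6 -0.2  5.2] w 24.6 shift [-0.003  -0.0037  0.0041]
[0.14780025 0.35207218 0.01242029]
```

Call:
arm_command(rows=[[[0,0,-0.04],[0,0,0]],[[0,0,-0.12],[0,0,0]],[[0,0,-0.22],[0,0,0]],[[0,0,-0.32],[0,0,0]],[[0,0,-0.42],[0,0,0]]])

```text
clock: 4.7
position: [541.9, -107.6, 246.8]
ee_rot: [0.998, 0.057, -0.001, -0.0]
contact_force: [0.4, -0.2, -1.1]
gripper_width: 24.6
grasp_force: 58.9
```

```bash
python3 - <<'E'
from h import *
go(550,159,252)
im,d=arm.get_image('scene'); cv2.imwrite('pics/s2.png',cv2.resize(im[70:270,180:430],None,fx=3,fy=3))
E
```

```text
pos [ 541.9 -107.6  246.8] yaw 6.5 tz [-0.002  0.    -1.   ] clk 4.7 F [ 0.4 -0.2 -1.1] w 24.6 shift [ 0.153  -1.0559 -0.0204]
```

View pics/s2.png

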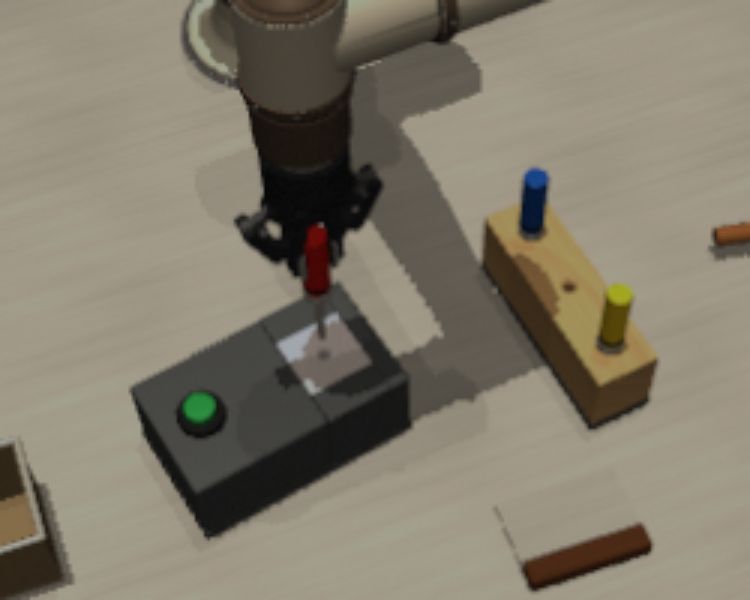

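Red is clear of the well. In the scene view the well mouth is at about (288,188) and the slot mouth at (369,165). I'll measure both mouths.

```bash
cat >> h.py <<'E'
def dark(cam,im,u0,v0,z,k=5):
    g=cv2.GaussianBlur(im,(0,0),.7).min(2).astype(float)[v0-k:v0+k+1,u0-k:u0+k+1]; v,u=np.mgrid[v0-k:v0+k+1,u0-k:u0+k+1]
    w=np.clip(np.median(g)-.35*(np.median(g)-g.min())-g,0,None); u,v=(u*w).sum()/w.sum(),(v*w).sum()/w.sum()
    return round(u,1),round(v,1),at_z(cam,u,v,z).round(1)
E
python3 - <<'E'
from h import *
for n in ('scene','top'):
    im,d=arm.get_image(n); cv2.imwrite(f'pics/{n}2.png',im)
    for q in ('slot','well'): print(n,q,[(r['position'],round(r['score'],2)) for r in arm.spot_in(n,q)[:2]])
    print('slot',n,dark(n,im,*((369,165) if n=='scene' else (269,218)),89,4))
    if n=='scene': print('well',dark(n,im,288,188,99,4))
im=cv2.imread('pics/scene0.png'); print('slot0',dark('scene',im,369,165,89,4))
E
```

```text
scene slot [([366.1, 174.9], 0.83), ([383.5, 174.6], 0.4)]
scene well [([269.6, 202.5], 0.75), ([356.8, 137.1], 0.37)]
slot scene (np.float64(369.1), np.float64(165.3), array([553. , 155.8,  89. ]))
well (np.float64(287.5), np.float64(188.0), array([ 546. , -108.6,   99. ]))
top slot [([264.6, 226.8], 0.74)]
top well [([377.5, 222.4], 0.83)]
slot top (np.float64(269.8), np.float64(216.7), array([553.3, 155.7,  89. ]))
slot0 (np.float64(369.2), np.float64(165.2), array([552.9, 156.2,  89. ]))
```

Call:
arm_command(rows=[[[0.07,-0.2,-0.02],[0,0,0]],[[0.14,-0.4,-0.02],[0,0,0]],[[0.15,-0.6,-0.02],[0,0,0]],[[0.15,-0.8,-0.02],[0,0,0]],[[0.15,-0.9,-0.02],[0,0,0]]])

```text
clock: 5.55
position: [553.3, 122.9, 249.7]
ee_rot: [0.998, 0.058, -0.001, 0.0]
contact_force: [0.9, -0.3, -1.5]
gripper_width: 24.8
grasp_force: 59.3
```

```bash
python3 -c "
from h import *
go(550.3,156.7,250)"
```

```text
pos [553.3 122.9 249.7] yaw 6.63 tz [-0.003 -0.001 -1.   ] clk 5.55 F [ 0.9 -0.3 -1.5] w 24.8 shift [ 0.0037 -0.1357 -0.0013]
```

Call:
arm_command(rows=[[[0.004,-0.1,0],[0,0,0]],[[0.004,-0.14,0],[0,0,0]],[[0.004,-0.14,0],[0,0,0]],[[0.004,-0.14,0],[0,0,0]],[[0.004,-0.14,0],[0,0,0]]])

```text
clock: 6.05
position: [551.2, 153.8, 251.0]
ee_rot: [0.998, 0.056, -0.0, 0.0]
contact_force: [0.0, -0.5, -1.5]
gripper_width: 24.6
grasp_force: 59.3
```

```bash
python3 -c "
from h import *
go(550.3,156.7,217)"
```

```text
pos [551.2 153.8 251. ] yaw 6.43 tz [-0.001 -0.    -1.   ] clk 6.05 F [ 0.  -0.5 -1.5] w 24.6 shift [-0.0023 -0.0122  0.1362]
```

Call:
arm_command(rows=[[[-0.002,-0.012,0.03],[0,0,0]],[[-0.002,-0.012,0.08],[0,0,0]],[[-0.002,-0.012,0.13],[0,0,0]],[[-0.002,-0.012,0.13],[0,0,0]]])

```text
clock: 6.45
position: [548.8, 157.0, 215.7]
ee_rot: [0.998, 0.056, -0.003, 0.001]
contact_force: [-0.0, -0.4, -2.3]
gripper_width: 24.1
grasp_force: 59.3
```

```bash
python3 - <<'E'
from h import *
go(550.3,156.7,132)
im,d=arm.get_image('scene'); cv2.imwrite('pics/s3.png',cv2.resize(im[110:190,320:420],None,fx=6,fy=6,interpolation=cv2.INTER_CUBIC))
print(proj('scene',[[553,156,90]]))
E
```

```text
pos [548.8 157.  215.7] yaw 6.47 tz [-0.006 -0.002 -1.   ] clk 6.45 F [-0.  -0.4 -2.3] w 24.1 shift [0.0077 0.0011 0.3347]
[[369.21152047 165.11092288]]
```

View pics/s3.png

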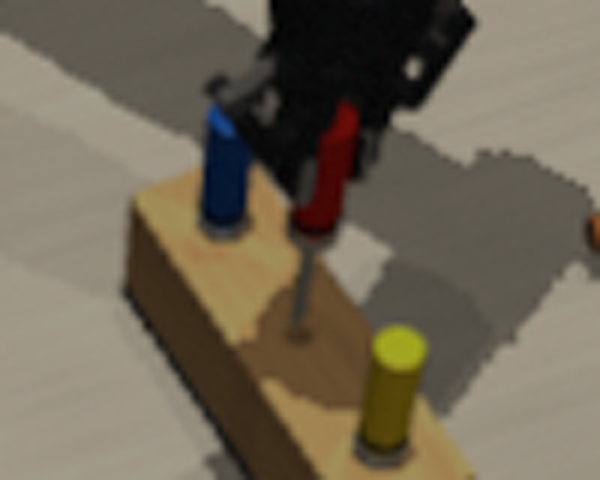

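The red probe now leans in the grip: its handle top is at crop (345,110), while the shaft tip is over the slot at (298,330). I'll measure the tilt from depth.

```bash
cat >> h.py <<'E'
def pts(cam,im,d,col,win):
    u0,u1,v0,v1=win; m=np.zeros(d.shape,bool); m[v0:v1,u0:u1]=1; m&=mask(im,col)&(d>0)
    return np.array([at_depth(cam,u,v,d[v,u]) for v,u in zip(*np.nonzero(m))])
def axis(P):
    z=P[:,2]; o=abs(P-np.median(P,0)).max(1)<70; P=P[o]
    A=np.c_[np.ones(len(P)),P[:,2]-P[:,2].mean()]; c,*_=np.linalg.lstsq(A,P[:,:2],rcond=None)
    return len(P),c.round(3),P[:,2].mean().round(1),P[:,2].min().round(1),P[:,2].max().round(1)
E
python3 - <<'E'
from h import *
go(550.3,156.7,217)
im,d=arm.get_image('scene')
print('red',axis(pts('scene',im,d,'red',(362,385,120,155))))
print('blue',axis(pts('scene',im,d,'blue',(345,368,120,155))))
im0=cv2.imread('pics/scene0.png');d0=np.load('scene0.npy');print('red0',axis(pts('scene',im0,d0,'red',(270,300,160,200))))
im0=cv2.imread('pics/scene2.png');print('blue0',axis(pts('scene',im0,d0,'blue',(340,370,115,155))))
im,d=arm.get_image('top'); cv2.imwrite('pics/top3.png',im)
E
```

```text
pos [549.7 157.3 217.1] yaw 6.5 tz [-0.003 -0.002 -1.   ] clk 6.5 F [-0.   0.2 -1.2] w 24.5 shift [0.0023 0.0027 0.0002]
red (147, array([[ 5.61014e+02,  1.56617e+02],
       [-1.00000e-03,  6.60000e-02]]), np.float64(235.1), np.float64(183.6), np.float64(303.4))
blue (119, array([[ 4.81300e+02,  1.42042e+02],
       [-4.10000e-02, -1.70000e-02]]), np.float64(145.3), np.float64(97.5), np.float64(181.7))
red0 (166, array([[ 5.49399e+02, -1.09385e+02],
       [ 3.00000e-03,  5.40000e-02]]), np.float64(161.0), np.float64(101.4), np.float64(196.1))
blue0 (146, array([[ 4.80016e+02,  1.43845e+02],
       [-9.60000e-02,  7.20000e-02]]), np.float64(151.6), np.float64(102.3), np.float64(184.3))
```

```bash
python3 - <<'E'
from h import *
s=arm.read_state()['position']; x,y=s[0]+2.5,s[1]-.6; c=s[2]-42
P=proj('scene',[[x,y,c-80],[x,y,c],[x,y,c+8],[x,y,c+90]]); print(P.round(1)); print(((P-[320,110])*6).round())
E
```

```text
[[369.8 163.8]
 [372.1 148.2]
 [372.4 146.6]
 [375.  128.9]]
[[299. 323.]
 [313. 229.]
 [314. 220.]
 [330. 114.]]
```

The predicted projection of an upright probe has its tip at crop (299,323) and its collar at (313,229), which matches the picture. The lean was only perspective plus finger occlusion, so I'm lowering it.

Call:
arm_command(rows=[[[0,0,0.04],[0,0,0]],[[0,0,0.08],[0,0,0]],[[0,0,0.12],[0,0,0]],[[0,0,0.16],[0,0,0]],[[0,0,0.16],[0,0,0]]])

```text
clock: 7.1
position: [549.2, 157.4, 176.6]
ee_rot: [0.998, 0.057, -0.002, 0.001]
contact_force: [0.3, -0.2, -2.0]
gripper_width: 24.7
grasp_force: 59.3
```

```bash
python3 -c "
from h import *
go(550.3,156.7,132);print(arm.read_state()['wrist_torque'])"
```

```text
pos [549.2 157.4 176.6] yaw 6.5 tz [-0.004 -0.002 -1.   ] clk 7.1 F [ 0.3 -0.2 -2. ] w 24.7 shift [0.0046 0.003  0.1782]
[-0.0328831  -0.02439252 -0.06590272]
```

Inside the slot with no lateral force. Continuing down.

Call:
arm_command(rows=[[[0,0,0.04],[0,0,0]],[[0,0,0.08],[0,0,0]],[[0,0,0.12],[0,0,0]],[[0,0,0.15],[0,0,0]],[[0,0,0.15],[0,0,0]]])

```text
clock: 7.6
position: [549.6, 157.5, 139.7]
ee_rot: [0.998, 0.057, -0.001, 0.001]
contact_force: [-0.3, -0.3, -0.9]
gripper_width: 24.3
grasp_force: 59.3
```

Call:
arm_command(rows=[[[0,0,0.008],[0,0,0]],[[0,0,0.016],[0,0,0]],[[0,0,0.022],[0,0,0]],[[0,0,0.022],[0,0,0]]])

```text
clock: 8.0
position: [550.4, 157.9, 135.8]
ee_rot: [0.998, 0.057, 0.0, -0.0]
contact_force: [-0.2, 0.1, -1.4]
gripper_width: 24.7
grasp_force: 59.3
```

```bash
python3 -c "
from h import *
go(550.3,156.7,132);print(arm.read_state()['wrist_torque'])"
```

```text
pos [550.4 157.9 135.8] yaw 6.51 tz [ 0.  0. -1.] clk 8.0 F [-0.2  0.1 -1.4] w 24.7 shift [-0.0009  0.0047  0.0153]
[-0.02671416 -0.03199598  0.00729896]
```

Call:
arm_command(rows=[[[0,0,0.006],[0,0,0]],[[0,0,0.012],[0,0,0]],[[0,0,0.014],[0,0,0]],[[0,0,0.014],[0,0,0]]])

```text
clock: 8.4
position: [550.4, 157.9, 132.2]
ee_rot: [0.998, 0.057, -0.0, 0.0]
contact_force: [0.6, -0.7, -1.3]
gripper_width: 24.4
grasp_force: 59.3
```

Call:
arm_command(rows=[[[0,0,0.002],[0,0,0]],[[0,0,0.003],[0,0,0]],[[0,0,0.003],[0,0,0]]])

```text
clock: 8.7
position: [550.5, 157.9, 132.1]
ee_rot: [0.998, 0.057, 0.0, -0.0]
contact_force: [-1.0, 0.3, 2.1]
gripper_width: 24.7
grasp_force: 59.4
```

Call:
arm_command(rows=[[[0,0,0],[0,0,0]],[[0,0,0],[0,0,0]],[[0,0,0],[0,0,0]],[[0,0,0],[0,0,0]],[[0,0,0],[0,0,0]]], grip=1)

```text
clock: 9.2
position: [550.4, 157.9, 131.5]
ee_rot: [0.998, 0.057, 0.0, 0.0]
contact_force: [-0.4, 0.7, -0.4]
gripper_width: 85.7
grasp_force: 0.0
```

Call:
arm_command(rows=[[[0,0,-0.08],[0,0,0]],[[0,0,-0.2],[0,0,0]],[[0,0,-0.32],[0,0,0]],[[0,0,-0.38],[0,0,0]],[[0,0,-0.38],[0,0,0]]])

```text
clock: 9.7
position: [551.7, 158.5, 229.4]
ee_rot: [0.998, 0.057, 0.003, -0.001]
contact_force: [-0.0, -0.6, -0.1]
gripper_width: 85.6
grasp_force: 0.0
```

```bash
python3 - <<'E'
from h import *
im,d=arm.get_image('scene'); cv2.imwrite('pics/s4.png',cv2.resize(im[100:200,270:420],None,fx=4,fy=4,interpolation=cv2.INTER_CUBIC))
for col,xy in (('red',(552,157)),('blue',(472,149))):
    print(col,fit('scene',im,col,98,180,13,xy))
go(471,149,227)
E
```

```text
red (array([551.60793324, 158.57151869]), np.float64(0.4229798925939803), np.float64(157.0))
blue (array([481.29735863, 145.81173289]), np.float64(2.0779411764705884), np.float64(72.0))
pos [550.6 158.1 227.3] yaw 6.51 tz [ 0.002  0.001 -1.   ] clk 9.75 F [-0.2  0.5 -0.8] w 85.2 shift [-3.206e-01  2.000e-04  5.000e-04]
```

View pics/s4.png

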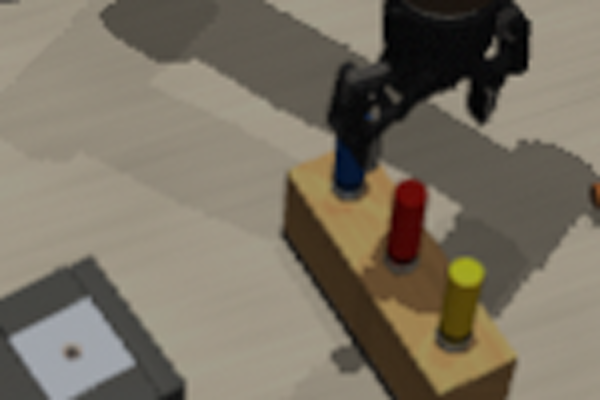

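Red stands home in the middle slot (crop 405,225), with yellow untouched. Next, blue.

Call:
arm_command(rows=[[[-0.12,0,0],[0,0,0]],[[-0.24,0,0],[0,0,0]],[[-0.32,0,0],[0,0,0]],[[-0.32,0,0],[0,0,0]],[[-0.32,0,0],[0,0,0]]])

```text
clock: 10.25
position: [470.7, 148.7, 225.8]
ee_rot: [0.998, 0.057, -0.001, 0.0]
contact_force: [0.4, 0.1, 1.0]
gripper_width: 85.5
grasp_force: 0.0
```

```bash
python3 - <<'E'
from h import *
im,d=arm.get_image('scene'); cv2.imwrite('pics/s5.png',cv2.resize(im[80:200,270:420],None,fx=4,fy=4,interpolation=cv2.INTER_CUBIC))
for n in ('pics/scene1.png','pics/top1.png'): # views with clear rack
  print(n,[fit(n[5:-5],cv2.imread(n),'blue',98,180,13,(472,149))])
print(dark('scene',im,287,188,99,4))
go(470.8,149,132)
E
```

```text
pics/scene1.png [(array([474.1161499 , 148.49481201]), np.float64(0.5004401760704281), np.float64(147.0))]
pics/top1.png [(array([469.80038163, 148.70512281]), np.float64(0.5243259803921568), np.float64(64.0))]
(np.float64(287.5), np.float64(187.7), array([ 544.9, -108.2,   99. ]))
pos [471.2 148.9 225.9] yaw 6.52 tz [-0.001 -0.001 -1.   ] clk 10.3 F [-0.5  0.4 -0.3] w 85.3 shift [-0.0013 -0.0008  0.3755]
```

View pics/s5.png

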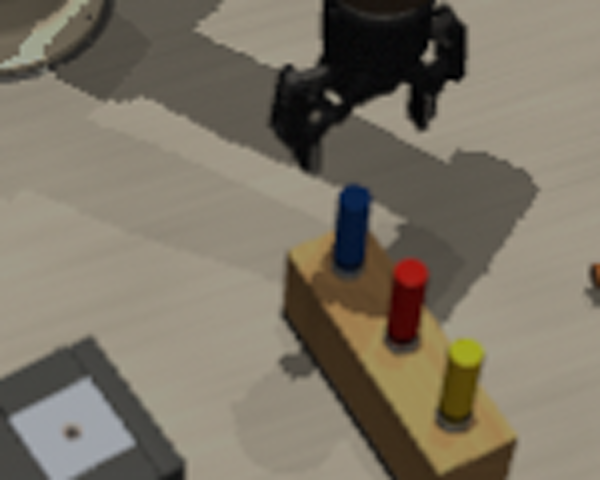

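The gripper is above blue, with the fingers straddling it. Descending and closing.

Call:
arm_command(rows=[[[0,0,0.08],[0,0,0]],[[0,0,0.18],[0,0,0]],[[0,0,0.28],[0,0,0]],[[0,0,0.376],[0,0,0]],[[0,0,0.376],[0,0,0]]])

```text
clock: 10.8
position: [469.4, 147.6, 128.9]
ee_rot: [0.998, 0.056, -0.004, 0.002]
contact_force: [0.1, -0.7, -0.4]
gripper_width: 85.5
grasp_force: 0.0
```

Call:
arm_command(rows=[[[0,0,0],[0,0,0]],[[0,0,0],[0,0,0]],[[0,0,0],[0,0,0]],[[0,0,0],[0,0,0]],[[0,0,0],[0,0,0]]], grip=0)

```text
clock: 11.3
position: [471.4, 149.1, 133.6]
ee_rot: [0.998, 0.057, 0.001, -0.0]
contact_force: [0.2, -0.3, 2.1]
gripper_width: 24.6
grasp_force: 58.4
```

Call:
arm_command(rows=[[[0,0,0],[0,0,0]],[[0,0,0],[0,0,0]]])

```text
clock: 11.5
position: [471.5, 149.1, 133.5]
ee_rot: [0.998, 0.057, 0.001, -0.0]
contact_force: [-0.5, -0.1, 4.8]
gripper_width: 24.7
grasp_force: 58.6
```

Call:
arm_command(rows=[[[0,0,-0.04],[0,0,0]],[[0,0,-0.12],[0,0,0]],[[0,0,-0.24],[0,0,0]],[[0,0,-0.36],[0,0,0]],[[0,0,-0.44],[0,0,0]]])

```text
clock: 12.0
position: [471.1, 149.0, 244.7]
ee_rot: [0.998, 0.057, 0.001, -0.001]
contact_force: [0.9, -0.1, -1.6]
gripper_width: 25.1
grasp_force: 58.8
```

```bash
python3 - <<'E'
from h import *
go(542.2,-107.8,243)
E
```

```text
pos [471.1 149.  244.7] yaw 6.52 tz [ 0.002  0.001 -1.   ] clk 12.0 F [ 0.9 -0.1 -1.6] w 25.1 shift [0.1661 1.0528 0.0059]
```

Call:
arm_command(rows=[[[0,0.14,0],[0,0,0]],[[0.02,0.32,0],[0,0,0]],[[0.05,0.5,0],[0,0,0]],[[0.1,0.68,0],[0,0,0]],[[0.16,0.84,0],[0,0,0]]])

```text
clock: 12.5
position: [534.1, -57.1, 242.6]
ee_rot: [0.998, 0.057, -0.0, -0.0]
contact_force: [1.1, 0.8, -1.0]
gripper_width: 24.9
grasp_force: 59.0
```

Call:
arm_command(rows=[[[0,0.1,0],[0,0,0]],[[0,0.18,0],[0,0,0]],[[0,0.2,0],[0,0,0]],[[0,0.2,0],[0,0,0]],[[0,0.2,0],[0,0,0]]])

```text
clock: 13.0
position: [539.9, -104.3, 242.5]
ee_rot: [0.998, 0.057, -0.0, -0.0]
contact_force: [-0.2, 0.2, -1.5]
gripper_width: 24.7
grasp_force: 59.0
```

```bash
python3 - <<'E'
from h import *
go(542.2,-107.8,229)
E
```

```text
pos [ 539.9 -104.3  242.5] yaw 6.54 tz [-0.  0. -1.] clk 13.0 F [-0.2  0.2 -1.5] w 24.7 shift [0.0077 0.0149 0.0538]
```

Call:
arm_command(rows=[[[0.008,0.015,0.02],[0,0,0]],[[0.008,0.015,0.04],[0,0,0]],[[0.008,0.015,0.052],[0,0,0]],[[0.008,0.015,0.052],[0,0,0]],[[0.008,0.015,0.052],[0,0,0]]])

```text
clock: 13.5
position: [542.6, -108.3, 229.5]
ee_rot: [0.998, 0.057, -0.0, 0.0]
contact_force: [0.8, -0.2, -1.5]
gripper_width: 24.6
grasp_force: 59.0
```

```bash
python3 - <<'E'
from h import *
go(542.2,-107.8,143.5)
im,d=arm.get_image('scene'); cv2.imwrite('pics/s6.png',cv2.resize(im[140:215,240:340],None,fx=7,fy=7,interpolation=cv2.INTER_CUBIC))
s=arm.read_state()['position']; x,y=s[0]+2.5,s[1]-.6; c=s[2]-43.5
P=proj('scene',[[x,y,c-80],[x,y,c],[x,y,c+90],[545.4,-108.4,99]]); print(((P-[240,140])*7).round())
E
```

```text
pos [ 542.6 -108.3  229.5] yaw 6.54 tz [-0. -0. -1.] clk 13.5 F [ 0.8 -0.2 -1.5] w 24.6 shift [-0.0011 -0.0022  0.3438]
[[330. 326.]
 [319. 220.]
 [305.  89.]
 [332. 335.]]
```

View pics/s6.png

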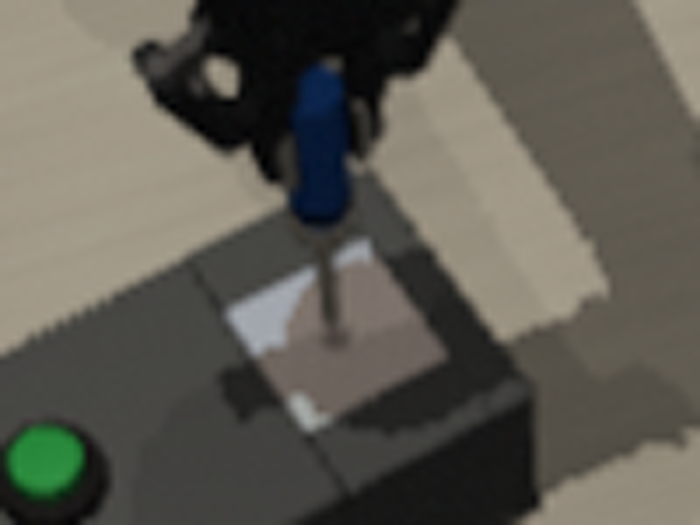

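The blue shaft tip is over the well mouth (crop 333,337), as predicted, and the probe is upright. Lowering.

Call:
arm_command(rows=[[[-0.001,-0.002,0.03],[0,0,0]],[[-0.001,-0.002,0.06],[0,0,0]],[[-0.001,-0.002,0.09],[0,0,0]],[[-0.001,-0.002,0.12],[0,0,0]],[[-0.001,-0.002,0.12],[0,0,0]]])

```text
clock: 14.05
position: [542.0, -107.8, 198.1]
ee_rot: [0.998, 0.057, -0.001, -0.0]
contact_force: [0.7, 1.0, -1.9]
gripper_width: 24.6
grasp_force: 59.0
```

```bash
python3 - <<'E'
from h import *
go(542.2,-107.8,143.5); print(arm.read_state()['wrist_torque'])
E
```

```text
pos [ 542.  -107.8  198.1] yaw 6.5 tz [-0.001  0.    -1.   ] clk 14.05 F [ 0.7  1.  -1.9] w 24.6 shift [9.000e-04 2.000e-04 2.183e-01]
[ 0.33835283 -0.419505    0.00187248]
```

Call:
arm_command(rows=[[[0,0,0.03],[0,0,0]],[[0,0,0.06],[0,0,0]],[[0,0,0.09],[0,0,0]],[[0,0,0.12],[0,0,0]],[[0,0,0.12],[0,0,0]]])

```text
clock: 14.55
position: [542.1, -107.9, 168.3]
ee_rot: [0.998, 0.057, -0.0, -0.0]
contact_force: [1.4, 1.3, -2.1]
gripper_width: 24.7
grasp_force: 59.0
```

Call:
arm_command(rows=[[[0,0,0.03],[0,0,0]],[[0,0,0.05],[0,0,0]],[[0,0,0.07],[0,0,0]],[[0,0,0.08],[0,0,0]],[[0,0,0.08],[0,0,0]]])

```text
clock: 15.05
position: [542.2, -107.9, 149.1]
ee_rot: [0.998, 0.057, -0.0, -0.0]
contact_force: [1.1, 0.5, -2.4]
gripper_width: 25.0
grasp_force: 59.1
```

```bash
python3 - <<'E'
from h import *
go(542.2,-107.8,143.5); print(arm.read_state()['wrist_torque'])
E
```

```text
pos [ 542.2 -107.9  149.1] yaw 6.51 tz [-0.  0. -1.] clk 15.05 F [ 1.1  0.5 -2.4] w 25.0 shift [ 0.0002 -0.0005  0.0224]
[ 0.2755962  -0.39242211  0.00568401]
```

Call:
arm_command(rows=[[[0,0,0.008],[0,0,0]],[[0,0,0.016],[0,0,0]],[[0,0,0.022],[0,0,0]],[[0,0,0.022],[0,0,0]],[[0,0,0.022],[0,0,0]]])

```text
clock: 15.55
position: [542.2, -108.0, 144.0]
ee_rot: [0.998, 0.057, -0.0, -0.0]
contact_force: [1.1, 1.2, -2.1]
gripper_width: 24.7
grasp_force: 59.1
```

Call:
arm_command(rows=[[[0,0,0.003],[0,0,0]],[[0,0,0.005],[0,0,0]],[[0,0,0.005],[0,0,0]]])

```text
clock: 15.85
position: [542.4, -108.0, 143.6]
ee_rot: [0.998, 0.057, 0.0, 0.0]
contact_force: [-0.2, 1.2, 3.5]
gripper_width: 24.5
grasp_force: 59.6
```

Collar seated (height as expected, contact force up). Releasing and rising.

Call:
arm_command(rows=[[[0,0,0],[0,0,0]],[[0,0,0],[0,0,0]],[[0,0,0],[0,0,0]],[[0,0,0],[0,0,0]],[[0,0,0],[0,0,0]]], grip=1)

```text
clock: 16.35
position: [542.1, -108.1, 142.7]
ee_rot: [0.998, 0.057, -0.0, 0.0]
contact_force: [-0.1, -0.0, -0.9]
gripper_width: 85.3
grasp_force: 0.0
```

Call:
arm_command(rows=[[[0,0,-0.08],[0,0,0]],[[0,0,-0.2],[0,0,0]],[[0,0,-0.32],[0,0,0]],[[0,0,-0.36],[0,0,0]],[[0,0,-0.36],[0,0,0]]])

```text
clock: 16.85
position: [543.0, -107.9, 234.3]
ee_rot: [0.998, 0.057, 0.002, -0.0]
contact_force: [0.3, -0.2, 0.2]
gripper_width: 85.2
grasp_force: 0.0
```

```bash
python3 - <<'E'
from h import *
im,d=arm.get_image('scene')
print(fit('scene',im,'blue',108,190,13,(544,-108)),fit('scene',im,'green',116,122,16,(570,-242)),fit('scene',im,'red',98,180,13,(552,157)))
it,_=arm.get_image('top'); print(fit('top',it,'green',116,122,16,(570,-242)))
a=np.vstack([im[100:230,230:420],]); cv2.imwrite('pics/s7.png',cv2.resize(a,None,fx=4,fy=4,interpolation=cv2.INTER_CUBIC))
go(569,-242,233)
E
```

```text
(array([ 543.7677608 , -108.02267674]), np.float64(0.42021302348099726), np.float64(162.0)) (array([ 572.07632696, -243.08132316]), np.float64(0.15122315592903826), np.float64(105.0)) (array([551.60793324, 158.57151869]), np.float64(0.44134092346616066), np.float64(155.0))
(array([ 567.92669678, -240.35232544]), np.float64(0.27440794499618026), np.float64(77.0))
pos [ 541.5 -107.8  231.5] yaw 6.5 tz [-0.002  0.001 -1.   ] clk 16.95 F [-0.3 -0.1 -0.7] w 85.3 shift [ 0.0487  0.5457 -0.0064]
```

View pics/s7.png

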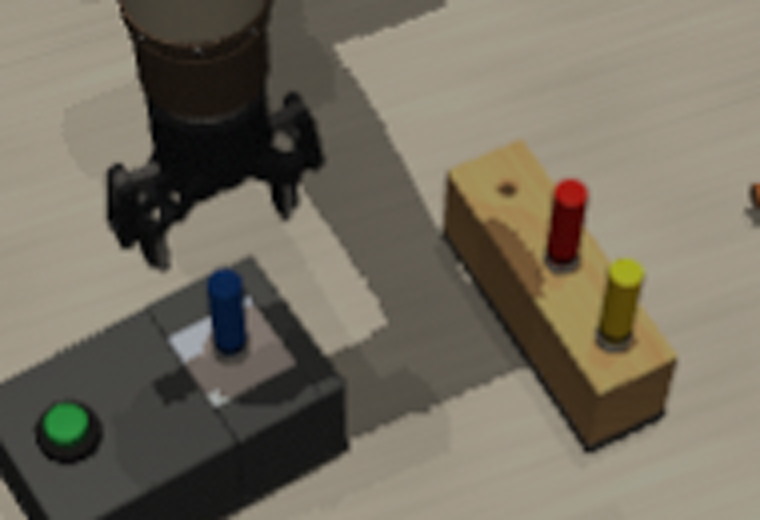

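Blue stands home in the well (crop 228,310), red and yellow are in the rack. Next, to the button with the fingers shut.

Call:
arm_command(rows=[[[0.02,0.15,0],[0,0,0]],[[0.04,0.32,0],[0,0,0]],[[0.048,0.48,0],[0,0,0]],[[0.048,0.545,0],[0,0,0]],[[0.048,0.545,0],[0,0,0]]], grip=0)

```text
clock: 17.45
position: [568.8, -243.7, 230.2]
ee_rot: [0.998, 0.055, -0.002, -0.001]
contact_force: [-0.4, 0.7, -0.9]
gripper_width: 12.0
grasp_force: 0.0
```

Call:
arm_command(rows=[[[0,0,0.1],[0,0,0]],[[0,0,0.2],[0,0,0]],[[0,0,0.3],[0,0,0]],[[0,0,0.36],[0,0,0]],[[0,0,0.36],[0,0,0]]])

```text
clock: 17.95
position: [567.3, -240.3, 139.3]
ee_rot: [0.998, 0.057, -0.004, -0.001]
contact_force: [-0.6, -0.3, 0.5]
gripper_width: 0.3
grasp_force: 0.0
```

```bash
python3 - <<'E'
from h import *
go(569,-242,122)
E
```

```text
pos [ 567.3 -240.3  139.3] yaw 6.55 tz [-0.007  0.002 -1.   ] clk 17.95 F [-0.6 -0.3  0.5] w 0.3 shift [0.0063 0.0077 0.069 ]
```

Call:
arm_command(rows=[[[0,0.004,0.03],[0,0,0]],[[0,0.004,0.05],[0,0,0]],[[0,0.004,0.07],[0,0,0]],[[0,0.004,0.07],[0,0,0]],[[0,0.004,0.07],[0,0,0]]])

```text
clock: 18.45
position: [569.9, -243.1, 125.6]
ee_rot: [0.998, 0.057, 0.0, 0.0]
contact_force: [0.7, 0.2, -0.2]
gripper_width: 0.0
grasp_force: 0.0
```

Call:
arm_command(rows=[[[0,0,0.008],[0,0,0]],[[0,0,0.016],[0,0,0]],[[0,0,0.016],[0,0,0]],[[0,0,0.016],[0,0,0]]])

```text
clock: 18.85
position: [570.0, -243.1, 121.6]
ee_rot: [0.998, 0.057, 0.0, 0.0]
contact_force: [-0.1, 0.5, 2.0]
gripper_width: 0.6
grasp_force: 0.6
```

Touching the button (2 N). Pressing 6 mm more.

Call:
arm_command(rows=[[[0,0,0.008],[0,0,0]],[[0,0,0.016],[0,0,0]],[[0,0,0.022],[0,0,0]],[[0,0,0.022],[0,0,0]]])

```text
clock: 19.25
position: [570.0, -243.1, 116.2]
ee_rot: [0.998, 0.057, 0.0, 0.0]
contact_force: [0.3, 1.0, 3.6]
gripper_width: -0.0
grasp_force: 1.9
```

Call:
arm_command(rows=[[[0,0,0.003],[0,0,0]],[[0,0,0.003],[0,0,0]],[[0,0,0.003],[0,0,0]]])

```text
clock: 19.55
position: [570.0, -243.1, 116.1]
ee_rot: [0.998, 0.057, 0.0, 0.0]
contact_force: [-1.1, 1.3, 6.8]
gripper_width: 0.2
grasp_force: 3.3
```

Call:
arm_command(rows=[[[0,0,0.003],[0,0,0]],[[0,0,0.003],[0,0,0]],[[0,0,0.003],[0,0,0]]])

```text
clock: 19.85
position: [570.1, -243.1, 116.0]
ee_rot: [0.998, 0.057, 0.001, 0.0]
contact_force: [-2.1, 1.5, 9.6]
gripper_width: 0.2
grasp_force: 4.7
```

Call:
arm_command(rows=[[[0,0,-0.08],[0,0,0]],[[0,0,-0.2],[0,0,0]],[[0,0,-0.35],[0,0,0]],[[0,0,-0.45],[0,0,0]],[[0,0,-0.45],[0,0,0]]])

```text
clock: 20.35
position: [571.6, -243.6, 230.8]
ee_rot: [0.998, 0.057, 0.004, 0.001]
contact_force: [0.9, 0.4, 0.6]
gripper_width: 0.0
grasp_force: 0.0
```

Call:
arm_command(rows=[[[0,0,0],[0,0,0]],[[0,0,0],[0,0,0]],[[0,0,0],[0,0,0]]])

```text
clock: 20.65
position: [569.0, -242.8, 224.9]
ee_rot: [0.998, 0.057, -0.002, -0.001]
contact_force: [0.4, -0.1, -0.8]
gripper_width: -0.1
grasp_force: 0.0
```

```bash
python3 - <<'E'
from h import *
im,d=arm.get_image('scene')
print(fit('scene',im,'blue',108,190,13,(544,-108)),fit('scene',im,'red',98,180,13,(552,157)),fit('scene',im,'green',116,122,16,(570,-242)))
go(570,-243,230)
print(arm.job_done())
E
```

```text
(array([ 543.9022131 , -107.68364525]), np.float64(0.3650075414781297), np.float64(169.0)) (array([551.60793324, 158.57151869]), np.float64(0.44134092346616066), np.float64(155.0)) (array([ 572.43306494, -242.45593246]), np.float64(0.10725834193326454), np.float64(114.0))
pos [ 569.2 -242.9  225.2] yaw 6.51 tz [-0.003  0.001 -1.   ] clk 20.7 F [-0.6  0.1  0.4] w 0.5 shift [ 0.0031  0.0009 -0.0191]
the job is handed in; nothing more can be done
None
```

The red probe is in the middle slot and the blue probe is fully home in the well; I then pressed the green button to its stop and let go, and handed the job in at about 21 s with the arm clear.

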